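# Take the moulded seal ring out of the clamshell fixture and put it on the balance

## Task

Take the closed clamshell fixture by its ball knob and swing the lid up and over past vertical, so that it stays open by itself. Then lift the open seal ring out of the fixture and set it down flat on the middle of the balance's round pan, without dropping it from a height; leave the closed end cap next to it sitting where it is, and leave the lid open.

Things in the scene. Friction and masses are not known exactly. Their poses are not given: they have to be found in the camera images.
- lid_knob (a point): Centre of the steel ball knob (26 mm diameter) that stands out on a stem 36 mm ahead of the lid's front edge. The frame turns with the lid. Closed: 44 mm above the table with nothing beneath, z up, x level towards the hinge, y along the hinge. The hinge line runs along y, 156 mm along +x and 14 mm along -z from the ball. Fingers closing along y let the ball turn between them.
- lid (a joint): Lid angle, rad: 0 closed, 1.57 upright, 1.95 stop. The knob goes up and over, away from its own side. The hinge swings freely, lid about 0.35 kg (1.5 N at the knob): let go below 1.3 it falls shut, beyond 1.4 it falls gently open and stays. Lid 120 x 210 mm, 31 mm tall, hollow, clear top, on a fixed aluminium block of that outline, 30 mm high.
- seal_ring: Dark rubber ring, open through the middle: outside 50 mm, hole 28 mm, 20 mm high, 35 g. Origin: centre of its underside, z up. Starts under the lid, flat on the block (30 mm above the table), loosely over one of two round spigots 22 mm wide and 8 mm high, 105 mm apart along the hinge line, midway between front edge and hinge. The block's top is otherwise flat.
- end_cap: Dark rubber end cap of the same outside size (50 mm diameter, 20 mm high) but closed on top, on the other spigot. Origin: centre of its underside, z up. It stays there.
- pan (a point): Centre of the top face of the balance's round steel pan: 120 mm in diameter, flat, no rim, fixed, 64 mm above the table. The balance is a fixed white box 210 x 165 mm and 48 mm high.

How it is judged:
By the outcome, as a careful person would: the job done as asked, in the order asked, and still so for the second after the job is handed in, with the robot touching nothing.
It also fails if it takes over 53 s, if anything falls off the work surface, if the arm or the gripper's body presses on something with over 40 N, if the wrist force passes 120 N, or if a joint passes its speed limit or range.

## Robot

A 6-joint arm with a two-finger parallel gripper is mounted at the origin on the work surface. World frame = base frame: x ahead of the robot, y to its left, z up, the work surface at z = 0. Lengths are in m, angles in rad, forces in N, time in s.
With the tool pointing down it reaches from about 0.35 to 0.925 m from the base axis. Payload 6.4 kg.
Tool frame: the origin (TCP) lies at the centre of the arm's flange, where the gripper is bolted on; the fingertips stand ahead of it and the grasp point (between the pads) lies 180 mm ahead of it (manip.tip_reach is the z of the fingertips in the tool frame, in m); z points along the fingers, y is the line along which they close (so a half turn about z gives the same grasp; the last joint's range is limited). The gripper opens to 94 mm and grips with 3 to 60 N. Pads are 16 mm wide; open, the fingers measure 119 mm over their backs; the gripper's body (75 mm by 177 mm) begins 78 mm behind the grasp point.
Start: joints at [1.152, 0.245, 1.558, -0, 1.339, -0.174], TCP at [0.158, 0.631, 0.405] pointing down, gripper open.
Joint ranges: [-3.13, 3.13], [-1.02, 2.26], [0.13, 2.54], [-0.95, 4.09], [0.21, 2.88], [-2.74, 2.74]. Speed limits (rad/s): [2.57, 2.57, 3.14, 3.14, 3.14, 3.14].

## Interface

Orientations are given as a rotation vector (axis times angle).
In Python, from cell import sensors, imaging, job, manip gives the robot as it stands.
- The arm moves only by the tool arm_command, never from a script. Its argument "increments" is a list of rows, each an object with "linear": the shift along the tool's x, y, z in units of 0.3 m (1.0 is 0.3 m), a list of three; "dr": the turn, a rotation vector about the tool's x, y, z in units of 180 degrees (1.0 is 180 degrees), a list of three. A call has 1 to 5 rows; each row is the pose to reach, as a shift and turn from the pose commanded when the call began, along the tool's axes at that moment, turning the shorter way round; what a row does not reach only later rows make up. A row lasts 1/8 s, in which the tool goes at most 62.5 mm and 10.7 degrees, less where a joint would pass 70% of its speed; a pose out of reach is approached as far as the arm can. A call with a number of a shift or a turn outside -1 to 1 is refused whole. A call with a gripper value outside its range is refused whole. "claw" is the opening, from -1 (shut) to 1 (fully open), so that 0 is half open, set as the call begins (left out, the last holds). The fingers move at their own pace and stop on an object; "grip_force" is the grip in N (left out, the last holds). Time passes only in rows, so rows that repeat a pose let the fingers close. It gives the time, the measured TCP pose, the force, the opening and the grip force at its end, in the units of the state.
- sensors.get_state(): the state, without advancing time (a new reading comes with each control period).
- imaging.read_camera(name): name is "side" or "top"; returns a dict with "pixels" (400x640x3 uint8, red, green, blue), "intrinsics" (3x3 intrinsics, pixels), "xyz" and "attitude" of the camera in the world. Camera axes: x right, y down, z forward; pixel columns grow to the right and rows downward; lengths in m; the calibration is good to about 2 mm. A picture is of the moment at which its call begins. There is no depth.
- job.sign_off(): hands the job in; it is judged then, once.
The state is a dict: "clock": time; "qpos": joint angles; "dq": joint speeds; "joint_efforts": joint torques, N m; "tool_pos": TCP position; "tcp_rot": TCP orientation; "force": force on the tool from outside, world axes, zero at the start; "torque": the same for the moment, N m; "finger_gap": finger opening in m; "finger_force": force on a finger pad.
Only numpy, scipy, OpenCV 4.12 (cv2) and the standard library are available. Lean on these libraries where they do the work, as an engineer would, in place of code of your own. Each camera call takes 0.05 s, during which the arm holds its last target. There are 200 camera calls.

## Working session

There is one attempt and no reset: what is moved stays moved. The work goes in short steps, Python scripts to look and compute and a tool call to move; the robot and the scene stay as the last step left them, time stands still between calls to the robot, and variables do not carry over. Pictures are saved under pics/ and viewed, at most 10 in all, crops included, and the job is handed in when it is done.

Besides the shell and the picture viewer there is one more tool, called after "Emit:" as a command line: name --argument value ..., lists and objects as JSON in quotes. arm_command: Moves the arm, as the interface text tells. Its arguments: {"type":"object","properties":{"increments":{"type":"array"},"claw":{"type":"number"},"grip_force":{"type":"number"}},"required":["increments"]}

```bash
mkdir -p pics; ls
python3 - <<'E'
from cell import sensors, imaging, manip
import cv2
s=sensors.get_state(); print(s); print(manip.tip_reach)
for n in("side","top"):
    c=imaging.read_camera(n); cv2.imwrite(f"pics/{n}0.png",c["pixels"][:,:,::-1]); print(n,c["intrinsics"],c["xyz"],c["attitude"])
E
```

```text
pics
{'clock': 0.0, 'qpos': array([ 1.15187973e+00,  2.45833415e-01,  1.55899130e+00, -2.12915005e-05,
        1.33868225e+00, -1.74119015e-01]), 'dq': array([-0.00081612,  0.00037408,  0.00159569, -0.00012972, -0.00208451,
       -0.00058226]), 'joint_efforts': array([ 2.89533909e-04, -4.15832090e+01, -3.14606845e+01,  6.84461673e-02,
        3.31065827e-02, -1.58010880e-04]), 'tool_pos': array([0.15745222, 0.63041785, 0.40354483]), 'tcp_rot': array([-3.83494025e-01, -3.11755332e+00,  2.88478046e-03]), 'force': array([ 0.59608516, -0.3750314 , -0.05160591]), 'torque': array([-0.05203823, -0.04794038,  0.02404974]), 'finger_force': 0.0, 'finger_gap': 0.09427530839608808}
0.1992
side [[462.8275408    0.         320.55685338]
 [  0.         462.8275408  205.74337842]
 [  0.           0.           1.        ]] [ 0.29362288 -0.61869008  0.73741413] [-2.3259302   0.42743433 -0.15505505]
top [[482.4566561    0.         318.47885094]
 [  0.         482.4566561  196.5084316 ]
 [  0.           0.           1.        ]] [ 0.44194105 -0.0018865   1.05736116] [-2.20245667  2.15148033 -0.09473102]
```

View pics/side0.png

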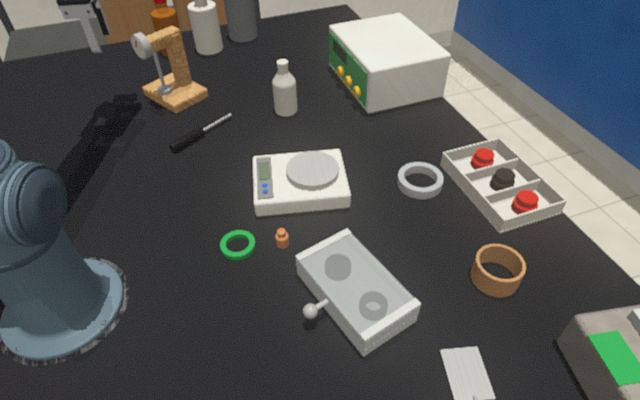

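View pics/top0.png

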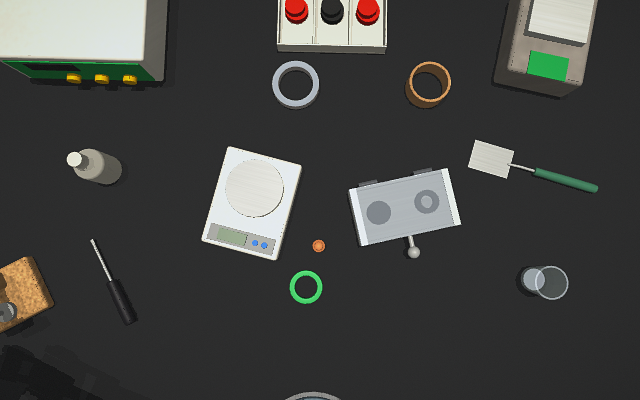

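The top view shows the knob at (414,252), ring at (427,202), cap at (378,212) and pan at (254,188). The side view shows the knob at (311,312), ring at (373,303), cap at (338,267) and pan at (313,169). The ring is the one nearer the knob's right (-y) side.

```bash
cat > h.py <<'E'
import numpy as np, cv2
from scipy.spatial.transform import Rotation as R
from cell import sensors, imaging
def ray(c,px):
    d=R.from_rotvec(c["attitude"]).as_matrix()@np.linalg.solve(c["intrinsics"],[px[0],px[1],1.])
    return np.array(c["xyz"]),d/np.linalg.norm(d)
def tri(obs):
    A=0;b=0
    for c,p in obs:
        o,d=ray(c,p);M=np.eye(3)-np.outer(d,d);A=A+M;b=b+M@o
    x=np.linalg.solve(A,b)
    return x,[round(1e3*np.linalg.norm(np.cross(x-ray(c,p)[0],ray(c,p)[1])),1) for c,p in obs]
def atz(c,p,z):
    o,d=ray(c,p);return o+d*(z-o[2])/d[2]
def cams(): return imaging.read_camera("side"),imaging.read_camera("top")
def proj(c,X):
    r=R.from_rotvec(c["attitude"]).as_matrix().T@(np.asarray(X)-c["xyz"]);q=c["intrinsics"]@r;return q[:2]/q[2]
def go(pos,rot):
    """increments (linear, dr) from current commanded~measured pose to pos, rot (Rotation)"""
    s=sensors.get_state();T=R.from_rotvec(s["tcp_rot"])
    return T.inv().apply(np.asarray(pos)-s["tool_pos"])/.3,(T.inv()*rot).as_rotvec()/np.pi
E
python3 - <<'E'
from h import *
s,t=cams()
for n,a,b in[("knob",(311,312),(414,252)),("ring",(373,303),(427,202)),("cap",(338,267),(378,212)),("pan",(313,169),(254,188))]:
    print(n,*tri([(s,a),(t,b)]))
# lid top corners, z .061
for p in[(349,189),(446,169),(461,224),(361,246)]: print(p,atz(t,p,.061))
def up(im,x,y,w,h,k): return cv2.resize(im[y:y+h,x:x+w],None,fx=k,fy=k,interpolation=cv2.INTER_CUBIC)
a=up(t["pixels"],340,155,130,110,4);b=up(s["pixels"],285,225,140,130,4)
cv2.imwrite("pics/z1.png",a[:,:,::-1]);cv2.imwrite("pics/z2.png",b[:,:,::-1])
E
```

```text
knob [ 0.41887714 -0.20366297  0.04194988] [np.float64(0.4), np.float64(0.4)]
ring [ 0.52400289 -0.22909873  0.04826817] [np.float64(0.5), np.float64(0.5)]
cap [ 0.50050878 -0.12768463  0.03735639] [np.float64(0.2), np.float64(0.2)]
pan [0.54418378 0.13352521 0.05721415] [np.float64(0.6), np.float64(0.6)]
(349, 189) [ 0.5457529  -0.06403344  0.061     ]
(446, 169) [ 0.59238828 -0.2653907   0.061     ]
(461, 224) [ 0.47859802 -0.29639615  0.061     ]
(361, 246) [ 0.42861994 -0.09079181  0.061     ]
```

View pics/z1.png

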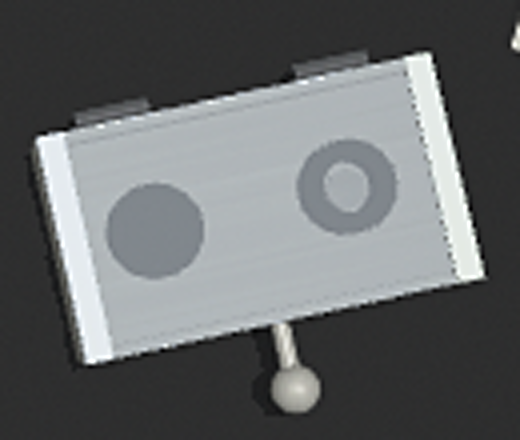

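View pics/z2.png

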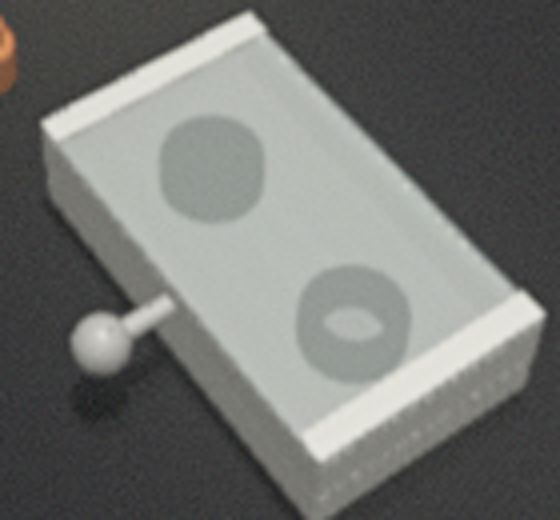

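```bash
cat >> h.py <<'E'
PSI=.229
X=np.array([np.cos(PSI),np.sin(PSI),0]);Y=np.array([-np.sin(PSI),np.cos(PSI),0]);Z=np.array([0,0,1.])
DOWN=R.from_matrix(np.c_[-X,Y,-Z])   # tool y = hinge y, tool z down
KN=np.array([.419,-.204,.043])
def knob(th): return KN+(.156-.156*np.cos(th)+.014*np.sin(th))*X+(.156*np.sin(th)+.014*np.cos(th)-.014)*Z
def steps(pts,rot=DOWN,start=None):
    """grasp-point waypoints -> tool increments from start (default measured) to each"""
    s=sensors.get_state();T=R.from_rotvec(s["tcp_rot"])
    print("now grasp",np.round(s["tool_pos"]+T.apply([0,0,.18]),4),"q",np.round(s["qpos"],2))
    for p in pts:
        l,d=go(np.asarray(p)+[0,0,.18],rot);print(np.round(l,3),np.round(d,3))
E
python3 -c "
from h import *
steps([(.36,.42,.2),(.45,.2,.2),(.45,-.05,.15),KN+[0,0,.07],KN])
print([np.round(knob(t),3) for t in (0,.5,1,1.5,1.8)])"
```

```text
now grasp [0.1574 0.6303 0.224 ] q [ 1.15  0.25  1.56  0.    1.34 -0.17]
[-0.825 -0.517  0.08 ] [-0.    -0.    -0.151]
[-1.294 -1.156  0.081] [-0.    -0.    -0.151]
[-1.496 -1.964  0.249] [-0.    -0.    -0.151]
[-1.52  -2.487  0.372] [-0.    -0.    -0.151]
[-1.52  -2.487  0.606] [-0.    -0.    -0.151]
[array([ 0.419, -0.204,  0.043]), array([ 0.444, -0.198,  0.116]), array([ 0.5  , -0.185,  0.168]), array([ 0.574, -0.168,  0.186]), array([ 0.619, -0.157,  0.178])]
```

Emit:
arm_command --increments '[{"linear":[-0.165,-0.103,0.016],"dr":[0,0,-0.03]},{"linear":[-0.33,-0.207,0.032],"dr":[0,0,-0.06]},{"linear":[-0.495,-0.31,0.048],"dr":[0,0,-0.09]},{"linear":[-0.66,-0.414,0.064],"dr":[0,0,-0.12]},{"linear":[-0.825,-0.517,0.08],"dr":[0,0,-0.151]}]'

```text
clock: 0.82
tool_pos: [0.361, 0.4186, 0.3805]
tcp_rot: [-0.365, 3.12, 0.0]
force: [0.1, 0.2, 0.1]
finger_gap: 0.0939
finger_force: 0.0
```

```bash
python3 -c "
from h import *
steps([(.36,.42,.2),(.43,.15,.18),(.43,-.08,.15),KN+[0,0,.07],KN])"
```

```text
now grasp [0.361  0.4186 0.2005] q [ 0.65  0.04  1.83  0.    1.27 -1.15]
[0.002 0.005 0.002] [0.    0.    0.001]
[-0.017 -0.924  0.068] [0.    0.    0.001]
[ 0.16  -1.67   0.168] [0.    0.    0.001]
[ 0.291 -2.064  0.291] [0.    0.    0.001]
[ 0.291 -2.064  0.525] [0.    0.    0.001]
```

Emit:
arm_command --increments '[{"linear":[0,-0.19,0.015],"dr":[0,0,0]},{"linear":[0,-0.38,0.03],"dr":[0,0,0]},{"linear":[0,-0.57,0.045],"dr":[0,0,0]},{"linear":[-0.01,-0.76,0.06],"dr":[0,0,0]},{"linear":[-0.017,-0.93,0.07],"dr":[0,0,0]}]'

```text
clock: 1.45
tool_pos: [0.4286, 0.1478, 0.3596]
tcp_rot: [-0.359, 3.121, -0.0]
force: [0.3, 0.2, 0.2]
finger_gap: 0.094
finger_force: 0.0
```

Emit:
arm_command --increments '[{"linear":[0.06,-0.19,0.03],"dr":[0,0,0]},{"linear":[0.1,-0.38,0.05],"dr":[0,0,0]},{"linear":[0.15,-0.57,0.08],"dr":[0,0,0]},{"linear":[0.2,-0.76,0.1],"dr":[0,0,0]},{"linear":[0.25,-0.93,0.14],"dr":[0,0,0]}]'

```text
clock: 2.08
tool_pos: [0.4187, -0.1412, 0.318]
tcp_rot: [-0.358, 3.119, -0.002]
force: [0.8, 0.1, 0.3]
finger_gap: 0.0939
finger_force: 0.0
```

```bash
python3 -c "
from h import *
steps([KN+[0,0,.07],KN])"
```

```text
now grasp [ 0.419  -0.1414  0.138 ] q [-0.58 -0.16  2.14  0.    1.16 -2.38]
[ 0.047 -0.204  0.084] [-0.  0. -0.]
[ 0.047 -0.204  0.317] [-0.  0. -0.]
```

Emit:
arm_command --increments '[{"linear":[0.03,-0.13,0.06],"dr":[0,0,0]},{"linear":[0.047,-0.204,0.1],"dr":[0,0,0]},{"linear":[0.047,-0.204,0.2],"dr":[0,0,0]},{"linear":[0.047,-0.204,0.28],"dr":[0,0,0]},{"linear":[0.047,-0.204,0.317],"dr":[0,0,0]}]' --claw 0.2 --grip_force 12

```text
clock: 2.7
tool_pos: [0.4187, -0.2016, 0.2212]
tcp_rot: [0.359, -3.119, -0.003]
force: [-0.2, 0.0, 0.4]
finger_gap: 0.0564
finger_force: 0.0
```

Run:
```python
from h import *
steps([KN])
s,t=cams()
def up(im,x,y,w,h,k): return cv2.resize(im[y:y+h,x:x+w],None,fx=k,fy=k,interpolation=cv2.INTER_CUBIC)
im=np.vstack([up(s["pixels"],220,190,200,160,3)[:, :],][:1]);cv2.imwrite("pics/k1.png",im[:,:,::-1])
```

```text
now grasp [ 0.4184 -0.2014  0.0412] q [-0.69  0.08  2.13  0.    0.94 -2.49]
[ 0.001 -0.008 -0.006] [ 0.001 -0.     0.   ]
```

View pics/k1.png

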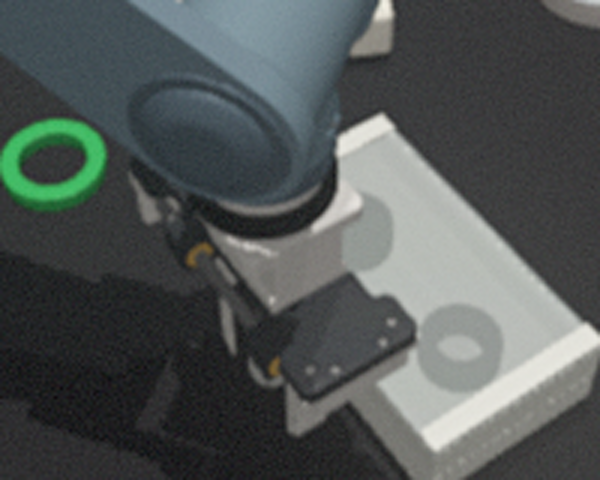

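The gripper straddles the (now hidden) knob, clear of the lid. Closing.

Emit:
arm_command --increments '[{"linear":[0,-0.008,-0.006],"dr":[0,0,0]},{"linear":[0,-0.008,-0.006],"dr":[0,0,0]},{"linear":[0,-0.008,-0.006],"dr":[0,0,0]},{"linear":[0,-0.008,-0.006],"dr":[0,0,0]},{"linear":[0,-0.008,-0.006],"dr":[0,0,0]}]' --claw -1 --grip_force 15

```text
clock: 3.42
tool_pos: [0.4196, -0.2023, 0.2247]
tcp_rot: [0.358, -3.12, -0.013]
force: [-1.5, 14.2, 12.8]
finger_gap: 0.0248
finger_force: 15.0
```

Run:
```python
from h import *
print(sensors.get_state()["force"],sensors.get_state()["finger_gap"])
steps([knob(0)])
for a in (np.arange(.2,1.01,.2),np.arange(1.,1.81,.16)):
  b=a[0] if a[0]>.5 else 0
  for th in a: 
    d=knob(th)-knob(b); print(round(th,2),np.round(DOWN.inv().apply(d)/.3,3))
```

```text
[-1.53079539 14.24050497 12.8258469 ] 0.02484861457774709
now grasp [ 0.4191 -0.2008  0.0447] q [-0.69  0.07  2.12  0.01  0.95 -2.5 ]
[ 0.003 -0.005  0.005] [ 0.003 -0.    -0.   ]
0.2 [-0.02   0.    -0.102]
0.4 [-0.059 -0.    -0.199]
0.6 [-0.117  0.    -0.285]
0.8 [-0.191  0.    -0.359]
1.0 [-0.278  0.    -0.416]
1.0 [0. 0. 0.]
1.16 [-0.077 -0.    -0.033]
1.32 [-0.158 -0.    -0.053]
1.48 [-0.241 -0.    -0.059]
1.64 [-0.324 -0.    -0.053]
1.8 [-0.405 -0.    -0.033]
```

Emit:
arm_command --increments '[{"linear":[0,0.004,0],"dr":[0,0,0]},{"linear":[0,0.008,0],"dr":[0,0,0]}]'

```text
clock: 3.68
tool_pos: [0.4192, -0.201, 0.2248]
tcp_rot: [0.36, -3.121, -0.004]
force: [-1.2, 3.6, 3.8]
finger_gap: 0.0249
finger_force: 15.0
```

Run:
```python
from h import *
q=sensors.get_state();print(q["force"],q["torque"],q["finger_gap"])
s,t=cams()
def up(im,x,y,w,h,k): return cv2.resize(im[y:y+h,x:x+w],None,fx=k,fy=k,interpolation=cv2.INTER_CUBIC)
im=np.hstack([up(s["pixels"],270,250,100,100,4),up(t["pixels"],360,190,100,100,4)]);cv2.imwrite("pics/k2.png",im[:,:,::-1])
```

```text
[-1.16650471  3.60653457  3.80851385] [ 0.81436667  0.16745506 -0.13368109] 0.024865422642581392
```

View pics/k2.png

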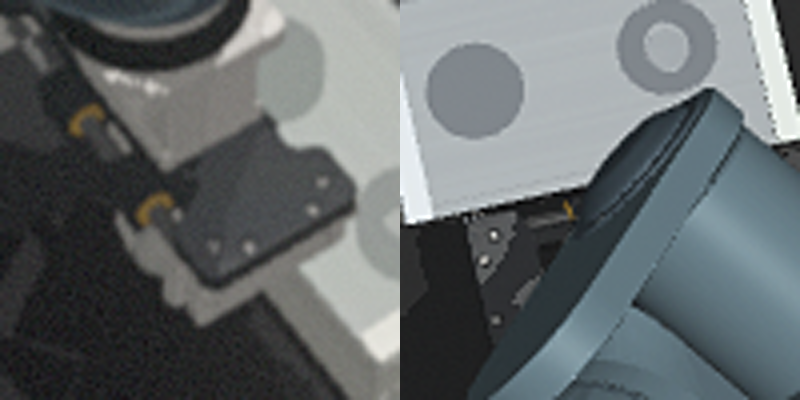

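Both fingers hold the ball and the side force has dropped to 4 N. Now I swing the lid in three arcs.

Run:
```python
from h import *
for b in (0,.6,1.2):
  for k in range(1,6):
    th=b+.12*k; print(round(th,2),np.round(DOWN.inv().apply(knob(th)-knob(b))/.3,3))
```

```text
0.12 [-0.009 -0.    -0.062]
0.24 [-0.026  0.    -0.122]
0.36 [-0.05  0.   -0.18]
0.48 [-0.08   0.    -0.235]
0.6 [-0.117  0.    -0.285]
0.72 [-0.043 -0.    -0.046]
0.84 [-0.09  -0.    -0.086]
0.96 [-0.143 -0.    -0.121]
1.08 [-0.199 -0.    -0.148]
1.2 [-0.258 -0.    -0.169]
1.32 [-0.061 -0.    -0.014]
1.44 [-0.123 -0.    -0.02 ]
1.56 [-0.186  0.    -0.019]
1.68 [-0.248 -0.    -0.01 ]
1.8 [-0.309  0.     0.006]
```

Emit:
arm_command --increments '[{"linear":[-0.009,0.003,-0.062],"dr":[0,0,0]},{"linear":[-0.026,0.003,-0.122],"dr":[0,0,0]},{"linear":[-0.05,0.003,-0.18],"dr":[0,0,0]},{"linear":[-0.08,0.003,-0.235],"dr":[0,0,0]},{"linear":[-0.117,0.003,-0.285],"dr":[0,0,0]}]'

```text
clock: 4.4
tool_pos: [0.4533, -0.1926, 0.3102]
tcp_rot: [0.359, -3.12, -0.003]
force: [-0.5, 2.9, -1.2]
finger_gap: 0.0251
finger_force: 15.0
```

Emit:
arm_command --increments '[{"linear":[-0.043,0,-0.046],"dr":[0,0,0]},{"linear":[-0.09,0,-0.086],"dr":[0,0,0]},{"linear":[-0.143,0,-0.121],"dr":[0,0,0]},{"linear":[-0.199,0,-0.148],"dr":[0,0,0]},{"linear":[-0.258,0,-0.169],"dr":[0,0,0]}]'

```text
clock: 5.03
tool_pos: [0.5295, -0.1743, 0.3612]
tcp_rot: [0.36, -3.12, -0.005]
force: [-2.4, 6.7, -1.3]
finger_gap: 0.0248
finger_force: 15.0
```

Emit:
arm_command --increments '[{"linear":[-0.061,0.003,-0.014],"dr":[0,0,0]},{"linear":[-0.123,0.006,-0.02],"dr":[0,0,0]},{"linear":[-0.186,0.008,-0.019],"dr":[0,0,0]},{"linear":[-0.248,0.01,-0.01],"dr":[0,0,0]},{"linear":[-0.309,0.01,0.006],"dr":[0,0,0]}]'

```text
clock: 5.65
tool_pos: [0.6198, -0.1512, 0.3603]
tcp_rot: [-0.36, 3.117, -0.003]
force: [-0.4, 1.7, 0.0]
finger_gap: 0.0252
finger_force: 15.0
```

Run:
```python
from h import *
q=sensors.get_state();print(q["force"],q["finger_gap"])
steps([knob(1.8)])
s,t=cams()
im=np.hstack([cv2.resize(c["pixels"],None,fx=.62,fy=.62) for c in(s,t)]);cv2.imwrite("pics/k3.png",im[:,:,::-1])
```

```text
[-0.36963486  1.68466966  0.00545594] 0.025219653846553378
now grasp [ 0.6205 -0.1515  0.1803] q [-0.42  0.26  1.63 -0.    1.25 -2.22]
[ 0.008 -0.02   0.008] [-0.001  0.001  0.   ]
```

View pics/k3.png

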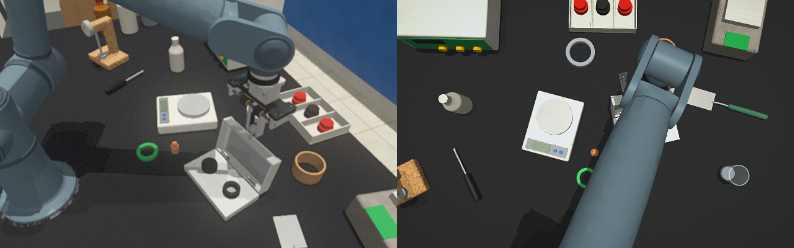

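The lid stands open past vertical with the ball held; ring and cap are exposed. Release and rise.

Emit:
arm_command --increments '[{"linear":[0,0,0],"dr":[0,0,0]},{"linear":[0,0,0],"dr":[0,0,0]},{"linear":[0,0,-0.05],"dr":[0,0,0]},{"linear":[0,0,-0.15],"dr":[0,0,0]},{"linear":[0,0,-0.3],"dr":[0,0,0]}]' --claw 0.6

```text
clock: 6.38
tool_pos: [0.6175, -0.1515, 0.4493]
tcp_rot: [0.359, -3.119, -0.002]
force: [-0.3, 0.2, 0.6]
finger_gap: 0.0716
finger_force: 0.0
```

Emit:
arm_command --increments '[{"linear":[0,0.2,0],"dr":[0,0,0]},{"linear":[0.1,0.4,0],"dr":[0,0,0]},{"linear":[0.2,0.6,0],"dr":[0,0,0]},{"linear":[0.2,0.8,0],"dr":[0,0,0]}]'

```text
clock: 6.88
tool_pos: [0.5048, 0.0639, 0.4501]
tcp_rot: [-0.356, 3.119, -0.001]
force: [1.0, 0.9, 0.1]
finger_gap: 0.0751
finger_force: 0.0
```

Run:
```python
from h import *
s,t=cams()
q=sensors.get_state();print(q["clock"],q["tool_pos"])
def up(im,x,y,w,h,k): return cv2.resize(im[y:y+h,x:x+w],None,fx=k,fy=k,interpolation=cv2.INTER_CUBIC)
im=np.hstack([up(s["pixels"],290,170,160,190,2.5),up(t["pixels"],330,130,160,190,2.5)]);cv2.imwrite("pics/r1.png",im[:,:,::-1])
np.savez("r1.npz",s=s["pixels"],t=t["pixels"])
```

```text
6.975 [0.50464932 0.06679924 0.45016595]
```

View pics/r1.png

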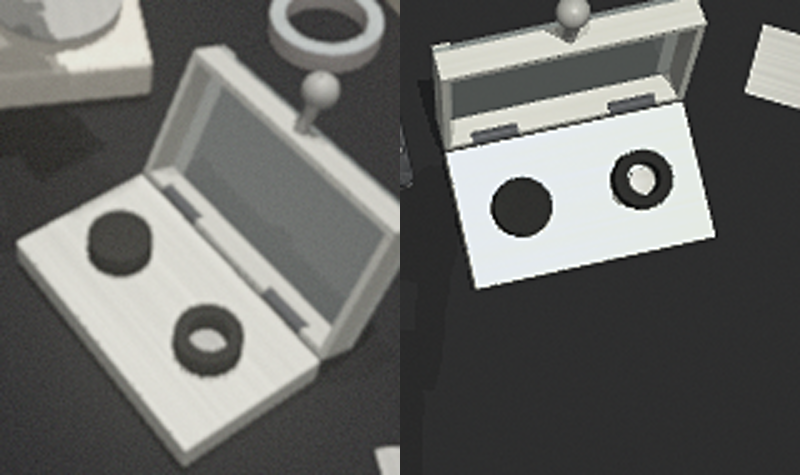

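The lid stays open; the ring is at top (586,202) and side (373,306), and the cap is undisturbed. Now a precise measurement.

Run:
```python
from h import *
s,t=cams()
def blob(c,p):
    g=cv2.cvtColor(c["pixels"],cv2.COLOR_RGB2GRAY);x,y=p;w=17
    m=(g[y-w:y+w+1,x-w:x+w+1]<100).astype(np.uint8)
    cs,_=cv2.findContours(m,cv2.RETR_EXTERNAL,cv2.CHAIN_APPROX_NONE)
    k=max(cs,key=cv2.contourArea);M=cv2.moments(k)
    return (x-w+M["m10"]/M["m00"],y-w+M["m01"]/M["m00"]),M["m00"]
# crop: side px=290+x/2.5,170+y/2.5 ; top px=330+(x-400)/2.5,130+y/2.5
for n,a,b in(("ring",(373,306),(427,202)),("cap",(338,267),(379,213))):
    A,B=blob(s,a),blob(t,b);print(n,A,B,*tri([(s,A[0]),(t,B[0])]),atz(t,B[0],.04),atz(s,A[0],.04))
# pan: bright ellipse; fit by optimisation of edges: threshold view
for c,p in((s,(313,169)),(t,(254,188))):
    g=cv2.cvtColor(c["pixels"],cv2.COLOR_RGB2GRAY);x,y=p;w=36
    print(g[y,x-w:x+w:3]);print(g[y-w:y+w:3,x])
cv2.imwrite("pics/pan.png",np.hstack([cv2.resize(c["pixels"][y:y+90,x:x+110],None,fx=3.6,fy=3.6,interpolation=2) for c,x,y in((s,245,135),(t,200,140))])[:,:,::-1])
```

```text
ring ((372.65803853897035, 305.78487201610585), 579.5) ((426.12361270570227, 201.45962495216227), 435.5) [ 0.52500863 -0.22901914  0.03904017] [np.float64(0.4), np.float64(0.4)] [ 0.52528435 -0.22892837  0.04      ] [ 0.52432345 -0.22947321  0.04      ]
cap ((337.3768861454047, 267.1028806584362), 486.0) ((378.19069949198905, 212.46697928878467), 426.5) [ 0.49931751 -0.12797023  0.03799189] [np.float64(0.4), np.float64(0.4)] [ 0.49960393 -0.12784039  0.04      ] [ 0.49831919 -0.12929093  0.04      ]
[226 226 200 135 131 132 132 133 138 130 190 193 190 193 193 191 194 192
 194 192 193 220 216  61]
[ 62  58  63  64  63  60 179 190 188 192 191 191 190 190 190 191 192 193
 127 151 220 163 152 137]
[118 117 117 117 118 118 119 119 120 119 121 122 122 122 122 124 124 124
 126 126 127 129 129 131]
[112 117 121 123 127 133 143 152 154 148 135 126 122 118 114 111 106 100
  91  83  68  52 170 166]
```

View pics/pan.png

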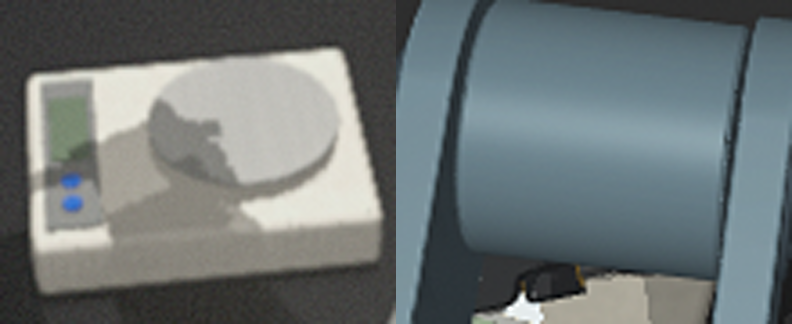

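Run:
```python
from h import *
s,t=cams()
from scipy.optimize import least_squares
gs=[cv2.GaussianBlur(cv2.imread(f"pics/{n}0.png",0),(3,3),0).astype(float) for n in("side","top")]
a=np.linspace(0,2*np.pi,120,endpoint=False)
# edge contrast: mean abs radial gradient along projected circle of r=60mm at p
def score(p,cams_):
    v=0
    for c,g in cams_:
        o=[]
        for r in(.0575,.0625):
            P=np.array([proj(c,p+np.array([r*np.cos(x),r*np.sin(x),0])) for x in a],np.float32)
            o.append(cv2.remap(g.astype(np.float32),P[:,:1],P[:,1:],1)[:,0])
        v+=np.median(np.clip(np.abs(o[1]-o[0]),0,30))+np.mean(np.clip(np.abs(o[1]-o[0]),0,30))
    return v
for z in(.052,.058,.064,.070):
  for nm,cc in(("both",[(s,gs[0]),(t,gs[1])]),("top",[(t,gs[1])]),("side",[(s,gs[0])])):
    b=max(((score(np.array([x,y,z]),cc),x,y) for x in np.arange(.532,.556,.002) for y in np.arange(.122,.146,.002)))
    print(z,nm,np.round(b,3))
steps([(.525,-.229,.14)])
```

```text
0.052 both [68.361  0.542  0.13 ]
0.052 top [26.47   0.544  0.136]
0.052 side [47.647  0.54   0.13 ]
0.058 both [71.114  0.544  0.136]
0.058 top [26.998  0.542  0.136]
0.058 side [49.563  0.544  0.14 ]
0.064 both [75.537  0.542  0.134]
0.064 top [26.698  0.546  0.132]
0.064 side [50.027  0.542  0.134]
0.07 both [75.117  0.54   0.128]
0.07 top [25.837  0.542  0.132]
0.07 side [52.396  0.54   0.128]
now grasp [0.5072 0.0621 0.2694] q [-0.1  -0.12  1.86 -0.    1.4  -1.9 ]
[ 0.162 -0.959  0.432] [-0.  0. -0.]
```

Emit:
arm_command --increments '[{"linear":[0.03,-0.19,0.06],"dr":[0,0,0]},{"linear":[0.06,-0.38,0.12],"dr":[0,0,0]},{"linear":[0.1,-0.57,0.2],"dr":[0,0,0]},{"linear":[0.13,-0.76,0.3],"dr":[0,0,0]},{"linear":[0.162,-0.959,0.42],"dr":[0,0,0]}]'

```text
clock: 7.8
tool_pos: [0.5239, -0.2228, 0.3279]
tcp_rot: [-0.355, 3.121, -0.002]
force: [0.9, -0.0, -0.1]
finger_gap: 0.0752
finger_force: 0.0
```

Emit:
arm_command --increments '[{"linear":[0,0,0],"dr":[0,0,0]},{"linear":[0,0,0],"dr":[0,0,0]}]'

```text
clock: 8.05
tool_pos: [0.5241, -0.22, 0.3284]
tcp_rot: [0.356, -3.121, -0.0]
force: [-0.1, 0.4, 0.5]
finger_gap: 0.0748
finger_force: 0.0
```

Run:
```python
from h import *
q=sensors.get_state();print(q["clock"],q["force"],q["finger_gap"])
steps([(.525,-.229,.052)])
```

```text
8.05 [-0.12809803  0.36091138  0.53439074] 0.07481016643475616
now grasp [ 0.5241 -0.2199  0.1484] q [-0.6   0.14  1.83  0.    1.18 -2.4 ]
[ 0.004 -0.03   0.321] [ 0. -0. -0.]
```

Emit:
arm_command --increments '[{"linear":[0.002,-0.023,0.08],"dr":[0,0,0]},{"linear":[0.004,-0.023,0.17],"dr":[0,0,0]},{"linear":[0.004,-0.023,0.25],"dr":[0,0,0]},{"linear":[0.004,-0.023,0.3],"dr":[0,0,0]},{"linear":[0.004,-0.023,0.315],"dr":[0,0,0]}]'

```text
clock: 8.68
tool_pos: [0.5248, -0.2253, 0.2338]
tcp_rot: [-0.361, 3.121, -0.0]
force: [0.3, 0.2, -0.5]
finger_gap: 0.0752
finger_force: 0.0
```

Emit:
arm_command --increments '[{"linear":[0,0,0],"dr":[0,0,0]},{"linear":[0,0,0],"dr":[0,0,0]}]'

```text
clock: 8.93
tool_pos: [0.525, -0.226, 0.2349]
tcp_rot: [-0.36, 3.119, -0.002]
force: [-0.2, 0.0, -0.6]
finger_gap: 0.0752
finger_force: 0.0
```

Run:
```python
from h import *
s,t=cams()
q=sensors.get_state();print(q["clock"],q["force"],q["finger_gap"])
steps([(.525,-.2265,.052)])
cv2.imwrite("pics/g1.png",np.hstack([cv2.resize(c["pixels"][y:y+130,x:x+130],None,fx=3,fy=3,interpolation=2) for c,x,y in((s,305,210),(t,345,150))])[:,:,::-1])
```

```text
9.025 [ 0.7600354  -0.29819803  0.10398786] 0.07524839090200897
now grasp [ 0.5251 -0.2261  0.0547] q [-0.6   0.28  1.86 -0.    1.   -2.41]
[ 0.    -0.002  0.009] [-0.  0.  0.]
```

View pics/g1.png

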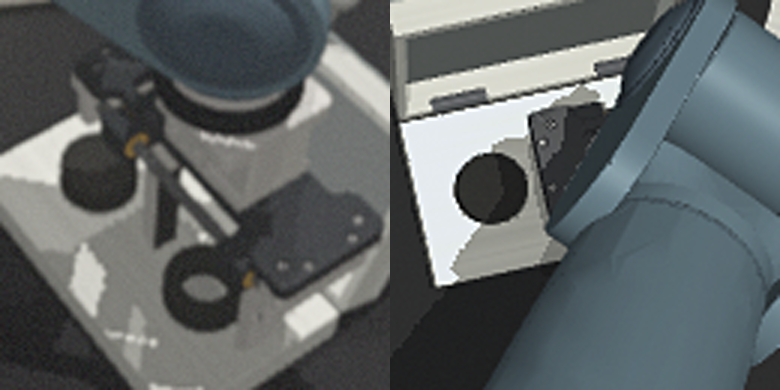

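Fingers stand either side of the ring. A projection check will confirm this before closing.

Run:
```python
from h import *
s,_=cams()
q=sensors.get_state();T=R.from_rotvec(q["tcp_rot"])
for n,v in(("L tip",[0,.0376,.199]),("L tip out",[0,.05,.199]),("R tip",[0,-.0376,.199]),("R tip out",[0,-.05,.199])):
    print(n,(proj(s,q["tool_pos"]+T.apply(v))-[305,210])*3)
print("ring top",(proj(s,[.525,-.229,.05])-[305,210])*3,(proj(s,[.525,-.2265,.05])-[305,210])*3)
```

```text
L tip [162.20159083 242.12507051]
L tip out [149.89037797 227.96753004]
R tip [241.76947759 333.6258503 ]
R tip out [255.75999793 349.71454604]
ring top [204.80858822 276.77696991] [202.97018556 273.32007121]
```

Emit:
arm_command --increments '[{"linear":[0,0,0.008],"dr":[0,0,0]},{"linear":[0,0,0.008],"dr":[0,0,0]},{"linear":[0,0,0.008],"dr":[0,0,0]},{"linear":[0,0,0.008],"dr":[0,0,0]},{"linear":[0,0,0.008],"dr":[0,0,0]}]' --claw -1 --grip_force 8

```text
clock: 9.75
tool_pos: [0.5246, -0.2258, 0.2313]
tcp_rot: [0.36, -3.121, 0.0]
force: [-0.1, -1.0, -0.9]
finger_gap: 0.0501
finger_force: 8.0
```

Emit:
arm_command --increments '[{"linear":[0,0,0],"dr":[0,0,0]},{"linear":[0,0,0],"dr":[0,0,0]}]'

```text
clock: 10.0
tool_pos: [0.5246, -0.2258, 0.2314]
tcp_rot: [0.36, -3.121, 0.0]
force: [0.6, -0.7, -0.5]
finger_gap: 0.0501
finger_force: 8.0
```

Emit:
arm_command --increments '[{"linear":[0,0,-0.03],"dr":[0,0,0]},{"linear":[0,0,-0.1],"dr":[0,0,0]},{"linear":[0,0,-0.2],"dr":[0,0,0]},{"linear":[0,0,-0.3],"dr":[0,0,0]},{"linear":[0,0,-0.38],"dr":[0,0,0]}]'

```text
clock: 10.62
tool_pos: [0.5247, -0.2256, 0.3476]
tcp_rot: [-0.36, 3.12, -0.001]
force: [0.2, 0.2, -1.2]
finger_gap: 0.05
finger_force: 8.0
```

Run:
```python
from h import *
q=sensors.get_state();print(q["clock"],q["force"],q["finger_gap"],q["finger_force"])
steps([(.542,.136,.15)])
```

```text
10.625 [ 0.16701785  0.22378665 -1.18794698] 0.04998774504268097 7.999995611608028
now grasp [ 0.525  -0.2256  0.1676] q [-0.6   0.12  1.81  0.    1.21 -2.41]
[-0.33   1.16   0.058] [-0.  0.  0.]
```

Emit:
arm_command --increments '[{"linear":[-0.02,0.1,0],"dr":[0,0,0]},{"linear":[-0.06,0.24,0],"dr":[0,0,0]},{"linear":[-0.11,0.4,0],"dr":[0,0,0]},{"linear":[-0.15,0.56,0],"dr":[0,0,0]},{"linear":[-0.2,0.7,0],"dr":[0,0,0]}]'

```text
clock: 11.25
tool_pos: [0.5349, -0.0057, 0.3462]
tcp_rot: [-0.36, 3.12, 0.001]
force: [0.6, 0.2, -0.3]
finger_gap: 0.0503
finger_force: 8.0
```

Emit:
arm_command --increments '[{"linear":[-0.04,0.15,0],"dr":[0,0,0]},{"linear":[-0.08,0.3,0],"dr":[0,0,0]},{"linear":[-0.11,0.4,0],"dr":[0,0,0]},{"linear":[-0.13,0.46,0],"dr":[0,0,0]},{"linear":[-0.13,0.46,0],"dr":[0,0,0]}]'

```text
clock: 11.88
tool_pos: [0.5418, 0.1363, 0.3457]
tcp_rot: [-0.362, 3.12, -0.0]
force: [-0.7, 0.3, -0.5]
finger_gap: 0.0504
finger_force: 8.0
```

Run:
```python
from h import *
q=sensors.get_state();print(q["clock"],q["force"],q["finger_gap"],q["finger_force"])
steps([(.542,.136,.0853)])
```

```text
11.875 [-0.67765147  0.30662877 -0.4916752 ] 0.05042889010294532 8.00002007978037
now grasp [0.5418 0.1363 0.1657] q [ 0.04  0.09  1.84 -0.    1.21 -1.76]
[-0.    -0.001  0.268] [-0.     0.     0.001]
```

Emit:
arm_command --increments '[{"linear":[0,0,0.07],"dr":[0,0,0]},{"linear":[0,0,0.14],"dr":[0,0,0]},{"linear":[0,0,0.2],"dr":[0,0,0]},{"linear":[0,0,0.24],"dr":[0,0,0]},{"linear":[0,0,0.25],"dr":[0,0,0]}]'

```text
clock: 12.5
tool_pos: [0.5417, 0.1353, 0.2696]
tcp_rot: [0.359, -3.12, -0.0]
force: [0.3, 0.6, 0.1]
finger_gap: 0.0503
finger_force: 8.0
```

Emit:
arm_command --increments '[{"linear":[0,0,0.005],"dr":[0,0,0]},{"linear":[0,0,0.01],"dr":[0,0,0]},{"linear":[0,0,0.01],"dr":[0,0,0]}]'

```text
clock: 12.88
tool_pos: [0.542, 0.1357, 0.2678]
tcp_rot: [-0.36, 3.12, -0.0]
force: [-0.0, -0.3, -1.5]
finger_gap: 0.0501
finger_force: 8.0
```

Expected contact is at about z 0.2653, so I feel for it in small steps.

Emit:
arm_command --increments '[{"linear":[0,0,0.004],"dr":[0,0,0]},{"linear":[0,0,0.007],"dr":[0,0,0]},{"linear":[0,0,0.007],"dr":[0,0,0]}]'

```text
clock: 13.25
tool_pos: [0.5418, 0.1356, 0.2653]
tcp_rot: [0.36, -3.121, 0.0]
force: [-0.1, 0.5, -0.4]
finger_gap: 0.0504
finger_force: 8.0
```

Run:
```python
from h import *
s,t=cams();q=sensors.get_state();print(q["force"],q["tool_pos"])
cv2.imwrite("pics/p1.png",cv2.resize(s["pixels"][100:240,235:375],None,fx=4,fy=4,interpolation=2)[:,:,::-1])
```

```text
[-0.18816296  0.56886098 -0.38417827] [0.54181938 0.13562667 0.26528929]
```

Emit:
arm_command --increments '[{"linear":[0,0,0.002],"dr":[0,0,0]},{"linear":[0,0,0.004],"dr":[0,0,0]},{"linear":[0,0,0.004],"dr":[0,0,0]}]'

```text
clock: 13.72
tool_pos: [0.542, 0.1357, 0.2652]
tcp_rot: [0.36, -3.12, 0.0]
force: [-4.1, -1.0, 7.1]
finger_gap: 0.0505
finger_force: 8.0
```

Contact came at exactly the predicted height (7 N). Ease, release, rise.

Emit:
arm_command --increments '[{"linear":[0,0,-0.003],"dr":[0,0,0]},{"linear":[0,0,-0.003],"dr":[0,0,0]}]'

```text
clock: 13.98
tool_pos: [0.5419, 0.1357, 0.2652]
tcp_rot: [-0.36, 3.12, 0.0]
force: [0.4, 0.2, 2.5]
finger_gap: 0.0503
finger_force: 8.0
```

Emit:
arm_command --increments '[{"linear":[0,0,0],"dr":[0,0,0]},{"linear":[0,0,0],"dr":[0,0,0]},{"linear":[0,0,0],"dr":[0,0,0]},{"linear":[0,0,-0.05],"dr":[0,0,0]},{"linear":[0,0,-0.15],"dr":[0,0,0]}]' --claw 0.7

```text
clock: 14.6
tool_pos: [0.5414, 0.1356, 0.3101]
tcp_rot: [0.359, -3.119, -0.0]
force: [-0.5, 0.1, 0.0]
finger_gap: 0.0798
finger_force: 0.0
```

Emit:
arm_command --increments '[{"linear":[0,0,-0.15],"dr":[0,0,0]},{"linear":[0,0.15,-0.3],"dr":[0,0,0]},{"linear":[0.1,0.35,-0.35],"dr":[0,0,0]},{"linear":[0.2,0.55,-0.35],"dr":[0,0,0]},{"linear":[0.3,0.73,-0.35],"dr":[0,0,0]}]'

```text
clock: 15.22
tool_pos: [0.4101, 0.3215, 0.4168]
tcp_rot: [-0.359, 3.118, 0.002]
force: [0.3, 0.4, -0.5]
finger_gap: 0.08
finger_force: 0.0
```

Run:
```python
from h import *
s,t=cams();q=sensors.get_state();print(q["clock"],q["tool_pos"],q["finger_gap"])
def blob(c,X,w):
    x,y=np.round(proj(c,X)).astype(int);g=cv2.cvtColor(c["pixels"],cv2.COLOR_RGB2GRAY)
    m=(g[y-w:y+w+1,x-w:x+w+1]<90).astype(np.uint8)
    cs,_=cv2.findContours(m,cv2.RETR_EXTERNAL,cv2.CHAIN_APPROX_NONE)
    k=max(cs,key=cv2.contourArea);M=cv2.moments(k)
    return (x-w+M["m10"]/M["m00"],y-w+M["m01"]/M["m00"]),M["m00"]
for n,X in(("ring",(.542,.134,.074)),("cap",(.5,-.128,.04))):
    A,B=blob(s,X,17),blob(t,X,17);print(n,A,B,*tri([(s,A[0]),(t,B[0])]),"exp px",proj(s,X),proj(t,X))
```

```text
15.325 [0.40813204 0.32338532 0.41626174] 0.0802613344756711
ring ((np.float64(311.32880588568196), np.float64(163.6021505376344)), 294.5) ((np.float64(252.63706140350877), np.float64(187.87573099415204)), 456.0) [0.54191494 0.13438855 0.07315691] [np.float64(0.3), np.float64(0.3)] exp px [311.52636877 163.3928499 ] [252.73673031 187.91524814]
cap ((np.float64(337.4263565891473), np.float64(267.15785764622973)), 473.0) ((np.float64(378.1323877068558), np.float64(212.52127659574467)), 423.0) [ 0.49932318 -0.12791329  0.03772662] [np.float64(0.3), np.float64(0.3)] exp px [337.95072727 266.32902712] [378.26866732 212.28134416]
```

Run:
```python
from h import *
s,t=cams();r=np.load("r1.npz")
# lid area px in both views (knob + lid)
print(np.abs(s["pixels"][190:310,365:450].astype(int)-r["s"][190:310,365:450]).mean(),np.abs(t["pixels"][130:175,345:455].astype(int)-r["t"][130:175,345:455]).mean())
print(sensors.get_state()["force"],np.abs(sensors.get_state()["dq"]).max())
from cell import job;print(job.sign_off())
```

```text
6.224771241830065 0.5306397306397307
[0.12041648 0.01175344 1.05664037] 0.04738701606435201
the job is handed in; nothing more can be done
None
```

The lid is open past vertical and staying up by itself, the seal ring is flat in the middle of the balance pan, and the end cap has not moved; I handed the job in at about 15.5 s.

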